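# Close up the storage jars

## Robot

A 6-joint arm with a two-finger parallel gripper is mounted at the origin on a cart in front of the work surface, level with it; the furniture and walls round the work are solid. World frame = base frame: x ahead of the robot, y to its left, z up, the work surface at z = 0. Lengths are in mm, angles in rad, forces in N, time in s.
With the tool pointing down it reaches from about 400 to 925 mm from the base axis. Payload 12.5 kg.
Tool frame: the origin (TCP) lies at the very end of the fingers, on their centre line; the grasp point (between the pads) lies 19 mm behind it; z points along the fingers, y is the line along which they close (so a half turn about z gives the same grasp; the last joint's range is limited). The gripper opens to 95 mm and grips with 3 to 60 N. Pads are 20 mm wide; open, the fingers measure 119 mm over their backs; the gripper's body (75 mm by 180 mm) begins 59 mm behind the grasp point.
Start: joints at [-1.406, 0.491, 1.559, -0, 1.092, -0.106], TCP at [167.212, -602.235, 214.661] pointing down, gripper open.
Joint ranges: [-3.1, 3.1], [-0.84, 2.19], [0.05, 2.79], [-1.13, 4.28], [0.06, 2.93], [-2.69, 2.69]. Speed limits (rad/s): [2.22, 2.22, 2.79, 3.14, 3.14, 3.14].

## Interface

Orientations are given as [roll, pitch, yaw] about the fixed x, y, z axes, in that order (R = Rz(yaw) Ry(pitch) Rx(roll)).
In Python, from cell import * gives the robot as it stands.
- The arm moves only by the tool jog_arm, never from a script. Its argument "targets" is a list of rows, each an object with "turn": the turn, a rotation vector about the world's x, y, z in degrees, a list of three; "slide": the shift along the world's x, y, z in mm, a list of three; "claw": the opening in per cent of the stroke, from 0 (shut) to 100 (fully open). In form: [{"turn": [wx, wy, wz], "slide": [x, y, z], "claw": claw}, ...]. A call has 1 to 5 rows; each row shifts and turns the commanded pose from where the row before left it; what a row does not reach is not made up. A row lasts 1/8 s, in which the tool goes at most 62.5 mm and 10.7 degrees, less where a joint would pass 70% of its speed; a pose out of reach is approached as far as the arm can. A call with a gripper value outside its range is refused whole. The fingers move at their own pace and stop on an object; the grip force is fixed at half the most. Time passes only in rows, so rows that do not move let the fingers close. It gives the time, the measured TCP pose, the force, the opening and the grip force at its end, in the units of the state.
- state(): the state, without advancing time (a new reading comes with each control period).
- read_camera(name): name is "side" or "top"; returns a dict with "frame" (420x560x3 uint8, blue, green, red), "mtx" (3x3 intrinsics, pixels), "R" (3x3) and "t" (3): a world point X has camera coordinates R X + t. Camera axes: x right, y down, z forward; pixel columns grow to the right and rows downward; lengths in mm; the calibration is good to about 2 mm. A picture is of the moment at which its call begins. There is no depth.
- job_done(): hands the job in; it is judged then, once.
Trained networks look in the newest picture that a camera, given by its name, has taken for a name from the list of things; names that differ only in an ending like _2 or _b are one class to them, and where a whole thing is asked for, a point or a joint stands for the part that bears it (a point fixed in the world has none). Each returns a list of dicts, best first, with "conf" (0 to 1); they miss things now and then, are a little off and sometimes report something else, mostly with a low value. They report only what shows in the picture. A call takes as long as a camera call.
- look_for(query, camera): "xy" ([column, row] in pixels, amid what is visible of it).
The state is a dict: "t": time; "joints": joint angles; "qvel": joint speeds; "tau": joint torques, N m; "eef_pos": TCP position; "tcp_rot": TCP orientation; "ft_force": force on the tool from outside, world axes, zero at the start; "moment": the same for the moment, N m; "opening": opening from 0.0 (shut) to 1.0 (fully open); "grip_force": force on a finger pad.
Only numpy, scipy, OpenCV 4.12 (cv2) and the standard library are available. Lean on these libraries where they do the work, as an engineer would, in place of code of your own. Each camera call takes 0.05 s, during which the arm holds its last target. There are 200 camera calls.

## Task

The storage jars are clean and dry, so close them up: put the wooden scoop inside the wide round jar, then put on each of the three jars the lid that fits it, fully home so that it lies flat on the rim. Leave the jars standing where they are and do not knock the cup, the timer or the pepper mill.

Things in the scene. Friction and masses are not known exactly. Their poses are not given: they have to be found in the camera images.
- wide_jar: The wide round storage jar of plain grey-beige stoneware, open at the top: 108 mm outer diameter, 70 mm high, walls 6 mm (mouth 96 mm), inner floor 8 mm above its foot. It stands loose and upright, 0.9 kg; the wall cupboards begin at x = 0.60 m, 0.48 m above the worktop. Origin: centre of its underside, z up.
- small_jar: The small round storage jar of the same stoneware, open at the top: 76 mm outer diameter, 74 mm high, walls 6 mm (mouth 64 mm), inner floor 8 mm above its foot. Loose, upright, 0.5 kg. Origin: centre of its underside, z up.
- square_jar: The square storage jar of the same stoneware, open at the top, corners rounded: 90 x 90 mm outside, 56 mm high, walls 6 mm (mouth 78 x 78 mm), inner floor 8 mm above its foot. Loose, upright, 0.7 kg. Origin: centre of its underside, z up, x and y square to its sides.
- wide_lid: The large round wooden lid, for the wide jar, knob up. Tapered plug 12 mm high (72 mm wide below, 89 above); then a plate 8 mm thick (110 mm in diameter) to rest on the rim; then a round knob, 24 mm wide and high (20 to 44 mm above the origin). 130 g. Origin: centre of the plug's underside, z up; home, it is 12 mm below the jar's rim.
- small_lid: The small round wooden lid, for the small jar, knob up. Tapered plug 12 mm high (40 mm wide below, 57 above); then a plate 8 mm thick (78 mm in diameter) to rest on the rim; then a round knob, 24 mm wide and high (20 to 44 mm above the origin). 60 g. Origin: centre of the plug's underside, z up; home, it is 12 mm below the jar's rim.
- square_lid: The square wooden lid, knob up. Tapered plug 12 mm high (54 mm square below, 71 above); then a plate 8 mm thick (92 mm square) to rest on the rim; then a round knob, 24 mm wide and high (20 to 44 mm above the origin). 110 g. Origin: centre of the plug's underside, z up; home, it is 12 mm below the jar's rim. x, y along its sides; fits 4 ways, square to the jar within 5 degrees.
- scoop: A pale wooden coffee scoop, 60 mm long, 30 mm high, 30 g, standing on its foot: a round cup 38 mm in diameter, its axis at x = -11 mm, and a short straight handle along +x, 12 mm wide, from x = 8 to 30 mm, 18 to 30 mm above the foot. Origin: at foot level, midway along the whole scoop; z up. Its weight is in the cup: take it across the cup, square to the handle.
- pepper_mill: Bystander: a dark wooden pepper mill, 58 mm in diameter, 170 mm tall, behind the jars. Origin: centre of its underside.
- egg_timer: Bystander: a round wind-up kitchen timer, 63 mm in diameter, 58 mm tall, behind the jars. Origin: centre of its underside.
- coffee_cup: Bystander: a small white patterned coffee cup with one handle, 62 x 88 x 50 mm, at the right of the jars. Origin: under its middle.

How it is judged:
By the outcome, as a careful person would: the job done as asked, in the order asked, and still so for the second after the job is handed in, with the robot touching nothing.
It also fails if it takes over 104 s, if anything falls off the work surface, if the arm or the gripper's body presses on something with over 40 N, if the wrist force passes 120 N, or if a joint passes its speed limit or range.

## Working session

There is one attempt and no reset: what is moved stays moved. The work goes in short steps, Python scripts to look and compute and a tool call to move; the robot and the scene stay as the last step left them, time stands still between calls to the robot, and variables do not carry over. Pictures are saved under pics/ and viewed, at most 14 in all, crops included, and the job is handed in when it is done.

Besides the shell and the picture viewer there is one more tool, called after ">>>" as a command line: name --argument value ..., lists and objects as JSON in quotes. jog_arm: Moves the arm, as the interface text tells. Its arguments: {"type":"object","properties":{"targets":{"type":"array","items":{"type":"object","properties":{"turn":{"type":"array","items":{"type":"number"}},"slide":{"type":"array","items":{"type":"number"}},"claw":{"type":"number"}}}}},"required":["targets"]}

```bash
mkdir -p pics; ls; cat > h.py <<'E'
from cell import *
import numpy as np, cv2
def ray(c,uv):
    K,R,t=map(np.array,(c["mtx"],c["R"],c["t"])); t=t.ravel()
    o=-R.T@t; d=R.T@np.linalg.inv(K)@np.array([uv[0],uv[1],1.]); return o,d
def atz(c,uv,z):
    o,d=ray(c,uv); return o+d*(z-o[2])/d[2]
def proj(c,X):
    p=np.array(c["mtx"])@(np.array(c["R"])@np.array(X,float)+np.array(c["t"]).ravel()); return p[:2]/p[2]
E
python3 - <<'E'
from h import *
print(state())
names="wide_jar small_jar square_jar wide_lid small_lid square_lid scoop pepper_mill egg_timer coffee_cup".split()
for n in("top","side"):
    c=read_camera(n); cv2.imwrite(f"pics/{n}0.png",c["frame"]); print(n,ray(c,[280,210]))
    for q in names: print(q,[(np.round(d["xy"]),round(d["conf"],2),atz(c,d["xy"],40).round()) for d in look_for(q,n)[:3]])
E
```

```text
pics
{'t': 0.0, 'joints': array([-1.40559637e+00,  4.91565256e-01,  1.55945508e+00, -1.37234850e-05,
        1.09166693e+00, -1.05607752e-01]), 'qvel': array([ 0.00138196,  0.00012504,  0.00067604, -0.00030007, -0.00087914,
        0.00167303]), 'tau': array([-3.54926669e-05, -6.12634206e+01, -2.58174795e+01,  6.91998540e-02,
        4.82357258e-02, -8.87589317e-05]), 'eef_pos': array([ 167.16825957, -601.98183891,  214.05626105]), 'tcp_rot': array([-3.14050285e+00, -1.03282114e-04,  2.70813990e-01]), 'ft_force': array([ 0.30130712, -0.67436276,  0.17456399]), 'moment': array([ 0.02611788,  0.07142086, -0.04708829]), 'grip_force': 0.0, 'opening': 0.999355792369534}
top (array([ 372.87482424,  -31.34700214, 1030.48487849]), array([ 0.14373803, -0.03913615, -0.98925735]))
wide_jar [(array([345., 213.]), 0.56, array([ 512., -236.,   40.]))]
small_jar [(array([158., 214.]), 0.56, array([502., 241.,  40.]))]
square_jar [(array([247., 210.]), 0.9, array([516.,  14.,  40.]))]
wide_lid [(array([311., 254.]), 0.66, array([ 407., -150.,   40.]))]
small_lid [(array([188., 257.]), 0.72, array([3
[... 510 characters left out ...]
, 165.]), 0.82, array([508., 231.,  40.]))]
square_jar [(array([267., 197.]), 0.97, array([511.,  -1.,  40.]))]
wide_lid [(array([240., 154.]), 0.57, array([406., 328.,  40.]))]
small_lid [(array([237., 180.]), 0.71, array([405., 121.,  40.])), (array([266., 198.]), 0.35, array([506.,  -2.,  40.]))]
square_lid [(array([240., 155.]), 0.72, array([406., 326.,  40.]))]
scoop [(array([224., 280.]), 0.82, array([ 398., -388.,   40.]))]
pepper_mill [(array([308., 155.]), 0.95, array([681., 323.,  40.])), (array([265., 199.]), 0.41, array([503., -10.,  40.]))]
egg_timer [(array([331., 260.]), 0.57, array([ 677., -321.,   40.]))]
coffee_cup [(array([288., 295.]), 0.83, array([ 557., -441.,   40.]))]
```

View pics/top0.png

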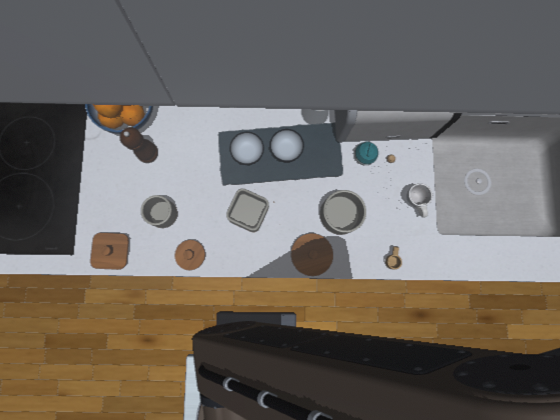

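View pics/side0.png

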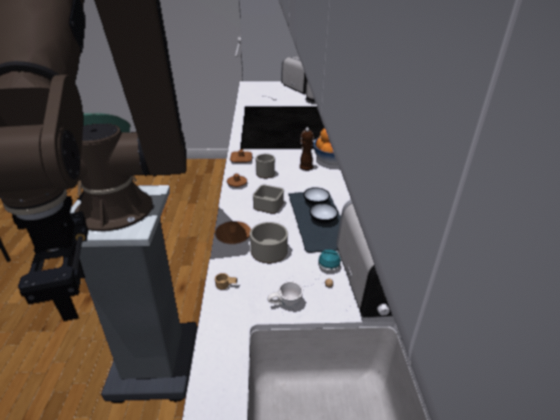

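```bash
cat > fit.py <<'E'
from h import *
from scipy.optimize import minimize
a=np.linspace(0,2*np.pi,48,endpoint=False)
def ring(r,z,cx=0): return np.c_[cx+r*np.cos(a),r*np.sin(a),0*a+z]
def box(x0,x1,y0,y1,zs): return np.array([[x,y,z] for x in(x0,x1) for y in(y0,y1) for z in zs],float)
S=dict(wide_jar=[np.r_[ring(54,0),ring(54,70)]],small_jar=[np.r_[ring(38,0),ring(38,74)]],square_jar=[box(-45,45,-45,45,(0,56))],
 wide_lid=[np.r_[ring(55,12),ring(55,20)],np.r_[ring(12,20),ring(12,44)]],small_lid=[np.r_[ring(39,12),ring(39,20)],np.r_[ring(12,20),ring(12,44)]],
 square_lid=[box(-46,46,-46,46,(12,20)),np.r_[ring(12,20),ring(12,44)]],
 scoop=[np.r_[ring(19,0,-11),ring(19,30,-11)],box(8,30,-6,6,(18,30))])
UP=4
def sil(c,name,p,shape,off,z=0):
    m=np.zeros(shape,np.uint8); cy,sy=np.cos(p[2]),np.sin(p[2])
    for P in S[name]:
        W=np.c_[p[0]+cy*P[:,0]-sy*P[:,1],p[1]+sy*P[:,0]+cy*P[:,1],P[:,2]+z]
        u=(np.array([proj(c,w) for w in W])+.5-off)*UP
        cv2.fillConvexPoly(m,cv2.convexHull(np.round(u*16).astype(np.int32)),1,shift=4)
    return m
def fit(c,name,p0,free=3,show=None,z=0):
    u0=proj(c,[p0[0],p0[1],25+z]); off=np.round(u0)-35
    off=np.maximum(off,0); x,y=off.astype(int)
    im=cv2.resize(c["frame"][y:y+70,x:x+70],None,fx=UP,fy=UP,interpolation=cv2.INTER_CUBIC)
    s0=sil(c,name,p0,im.shape[:2],off,z)
    k=lambda n:np.ones((n,n),np.uint8)
    gm=np.full(s0.shape,cv2.GC_BGD,np.uint8)
    gm[cv2.dilate(s0,k(41))>0]=cv2.GC_PR_BGD; gm[s0>0]=cv2.GC_PR_FGD
    gm[cv2.erode(s0,k(25))>0]=cv2.GC_FGD
    cv2.grabCut(im,gm,None,np.zeros((1,65)),np.zeros((1,65)),5,cv2.GC_INIT_WITH_MASK)
    M=((gm==1)|(gm==3)).astype(np.uint8)
    def cost(q):
        p=[q[0],q[1],q[2]/30 if free==3 else p0[2]]
        s=sil(c,name,p,M.shape,off,z); return 1-(s&M).sum()/max(1,(s|M).sum())
    best=None
    for dy in ([0,.4,-.4] if free==3 else [0]):
        q0=np.array([p0[0],p0[1],(p0[2]+dy)*30])[:free]
        r=minimize(cost,q0,method="Nelder-Mead",options=dict(initial_simplex=np.r_[[q0],q0+8*np.eye(free)],xatol=.2,fatol=1e-4))
        if best is None or r.fun<best.fun: best=r
    q=best.x; p=np.array([q[0],q[1],q[2]/30 if free==3 else p0[2]])
    v=im.copy()
    cv2.drawContours(v,cv2.findContours(M,0,2)[0],-1,(0,255,0),1)
    cv2.drawContours(v,cv2.findContours(sil(c,name,p,M.shape,off,z),0,2)[0],-1,(0,0,255),1)
    return p,1-best.fun,cv2.resize(v,(200,200))
E
cat > m.py <<'E'
from fit import *
G=dict(wide_jar=(512,-232,0),small_jar=(502,238,0),square_jar=(514,8,.4),wide_lid=(405,-148,0),small_lid=(397,160,0),square_lid=(404,360,0),scoop=(392,-368,0.1))
for cam in("top","side"):
    c=read_camera(cam); V=[]
    for n,g in G.items():
        p,q,v=fit(c,n,g,3 if n in("square_jar","square_lid","scoop") else 2); V.append(v); print(cam,n,p.round(2),round(q,3))
    V.append(V[0]*0); cv2.imwrite(f"pics/fit_{cam}.png",np.vstack([np.hstack(V[:4]),np.hstack(V[4:])]))
E
python3 m.py
```

```text
top wide_jar [ 514.42 -229.81    0.  ] 0.964
top small_jar [507.91 237.54   0.  ] 0.953
top square_jar [516.68  13.03   1.17] 0.926
top wide_lid [ 407.82 -153.17    0.  ] 0.971
top small_lid [401.96 158.88   0.  ] 0.97
top square_lid [ 4.0892e+02  3.6315e+02 -2.0000e-02] 0.942
top scoop [ 4.0351e+02 -3.6189e+02  1.0000e-02] 0.822
side wide_jar [ 515.54 -233.44    0.  ] 0.911
side small_jar [506.36 230.03   0.  ] 0.864
side square_jar [ 5.159e+02  1.120e+01 -1.700e-01] 0.888
side wide_lid [ 405.16 -154.88    0.  ] 0.931
side small_lid [400.45 151.85   0.  ] 0.91
side square_lid [407.54 355.81  -0.  ] 0.906
side scoop [ 4.0043e+02 -3.6887e+02 -3.2000e-01] 0.849
```

View pics/fit_top.png

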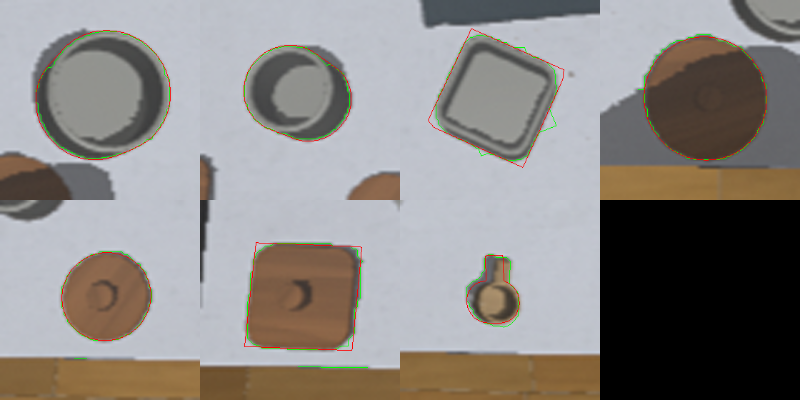

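View pics/fit_side.png

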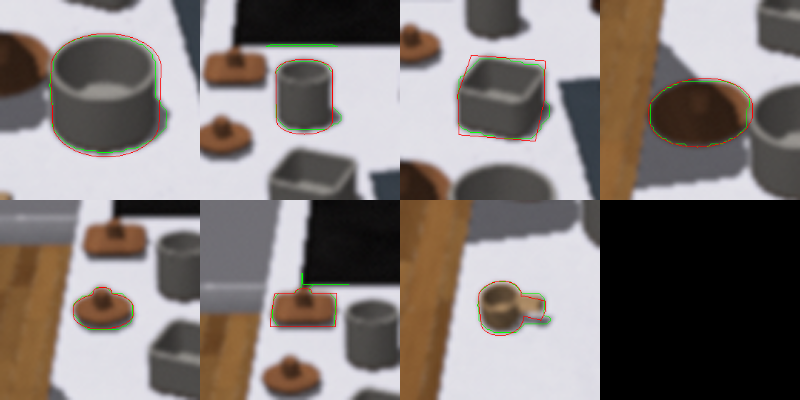

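The top fits overlay well; the exceptions are the square jar's corners and the scoop, where shadow entered the mask (its handle at view px 497–510 gives a yaw of about -0.23). In the side fits, all outlines sit on the objects. I'll start with the scoop, whose cup is at about (391,-364).

>>> jog_arm --targets '[{"slide":[37,40,0],"turn":[0,0,-5],"claw":100},{"slide":[37,40,0],"turn":[0,0,-5],"claw":100},{"slide":[37,40,0],"turn":[0,0,-5],"claw":100},{"slide":[37,40,0],"turn":[0,0,-5],"claw":90},{"slide":[37,40,-20],"turn":[0,0,-5],"claw":80}]'

```text
t: 1.82
eef_pos: [353.6, -401.5, 195.6]
tcp_rot: [3.139, -0.002, -0.169]
ft_force: [1.0, -1.8, 0.2]
opening: 0.849
grip_force: 0.0
```

>>> jog_arm --targets '[{"slide":[37,38,-40],"turn":[0,0,-4],"claw":80},{"slide":[0,0,-30],"turn":[0,0,0],"claw":80},{"slide":[0,0,0],"turn":[0,0,0],"claw":80},{"slide":[0,0,0],"turn":[0,0,0],"claw":80}]'

```text
t: 2.33
eef_pos: [387.1, -367.2, 128.0]
tcp_rot: [3.141, -0.001, -0.236]
ft_force: [0.8, -0.3, 0.6]
opening: 0.8
grip_force: 0.0
```

```bash
cat >> fit.py <<'E'
def rbox(h,r,zs): 
    o=np.array([[sx*(h-r)+r*np.cos(t),sy*(h-r)+r*np.sin(t)] for sx in(-1,1) for sy in(-1,1) for t in a])
    return np.vstack([np.c_[o,0*o[:,0]+z] for z in zs])
S["square_jar"]=[rbox(45,13,(0,56))]; S["square_lid"][0]=rbox(46,13,(12,20))
E
python3 - <<'E'
from fit import *
s=state(); print(s['eef_pos'],s['tcp_rot'],s['joints'].round(2),s['opening'])
c=read_camera("side"); V=[]
T=s['eef_pos']; print("tcp px",proj(c,T)); 
x,y=185,235; cv2.imwrite("pics/s1.png",cv2.resize(c["frame"][y:y+80,x:x+100],None,fx=6,fy=6,interpolation=cv2.INTER_CUBIC))
c=read_camera("top")
for n,g in dict(square_jar=(516.7,13,-.4),wide_lid=(407.8,-153,0),square_lid=(409,363,0)).items():
    p,q,v=fit(c,n,g); V.append(v); print(n,p.round(2),round(q,3))
# jar floor orientation
f=c["frame"]; x,y=225,185
V.append(cv2.resize(cv2.resize(f[y:y+50,x:x+50],None,fx=4,fy=4,interpolation=cv2.INTER_CUBIC),(200,200)))
cv2.imwrite("pics/t1.png",np.hstack(V))
E
```

```text
[ 387.09259998 -367.24441906  128.01376542] [ 3.14080038e+00 -8.78105905e-04 -2.35921838e-01] [-0.88  0.47  1.88 -0.    0.79  0.92] 0.79994456760125
tcp px [217.24316726 247.69810825]
square_jar [ 5.1667e+02  1.3220e+01 -4.1000e-01] 0.963
wide_lid [ 4.1409e+02 -1.5221e+02 -9.0000e-02] 0.861
square_lid [ 4.0899e+02  3.6320e+02 -3.0000e-02] 0.959
```

View pics/s1.png

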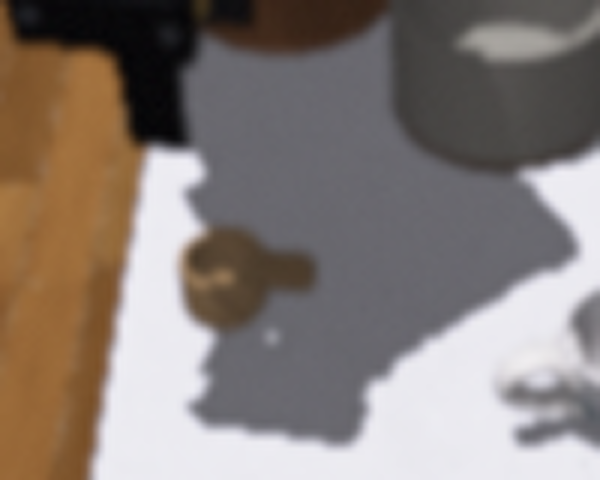

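View pics/t1.png

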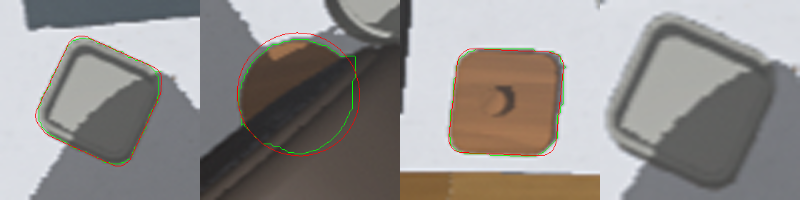

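```bash
python3 - <<'E'
from fit import *
c=read_camera("side")
for px in((222.5,277.5),(237.7,278.3)): print(atz(c,px,30))
for g in((402,-367,-.2),(402,-365,-.5)):
    p,q,v=fit(c,"scoop",g); print(p,q, p[:2]-11*np.array([np.cos(p[2]),np.sin(p[2])]))
cv2.imwrite("pics/s2.png",v)
E
```

```text
[ 393.20084122 -367.38664978   30.        ]
[ 432.06945344 -371.2554672    30.        ]
[ 4.00687114e+02 -3.64467145e+02 -2.47617088e-01] 0.8545709141828366 [ 390.02262274 -361.77110637]
[ 4.00915966e+02 -3.64563678e+02 -2.47710858e-01] 0.8598280343931214 [ 390.25172762 -361.86663943]
```

View pics/s2.png

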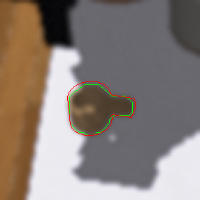

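The side fit now matches: the scoop's cup is at (390.5,-362.5), yaw -0.25.

>>> jog_arm --targets '[{"slide":[4,4,-30],"claw":80},{"slide":[0,0,-35],"claw":80},{"slide":[0,0,-30],"claw":80},{"slide":[0,0,-26],"claw":80},{"slide":[0,0,0],"claw":80}]'

```text
validation failed for argument at $.ta...
```

>>> jog_arm --targets '[{"claw":25},{"claw":25},{"claw":25},{"claw":25},{"claw":25}]'

```text
validation failed for argument at $.ta...
```

>>> jog_arm --targets '[{"turn":[0,0,0],"slide":[4,4,-30],"claw":80},{"turn":[0,0,0],"slide":[0,0,-35],"claw":80},{"turn":[0,0,0],"slide":[0,0,-30],"claw":80},{"turn":[0,0,0],"slide":[0,0,-26],"claw":80},{"turn":[0,0,0],"slide":[0,0,0],"claw":80}]'

```text
t: 3.1
eef_pos: [390.5, -362.4, 5.4]
tcp_rot: [-3.14, 0.002, -0.236]
ft_force: [-0.1, -0.2, -0.1]
opening: 0.797
grip_force: 0.0
```

>>> jog_arm --targets '[{"turn":[0,0,0],"slide":[0,0,0],"claw":25},{"turn":[0,0,0],"slide":[0,0,0],"claw":25},{"turn":[0,0,0],"slide":[0,0,0],"claw":25},{"turn":[0,0,0],"slide":[0,0,0],"claw":25},{"turn":[0,0,0],"slide":[0,0,0],"claw":25}]'

```text
t: 3.72
eef_pos: [391.1, -362.6, 6.3]
tcp_rot: [3.141, -0.0, -0.235]
ft_force: [0.3, 0.6, 3.7]
opening: 0.388
grip_force: 30.0
```

>>> jog_arm --targets '[{"turn":[0,0,0],"slide":[0,0,30],"claw":25},{"turn":[0,0,0],"slide":[0,0,40],"claw":25},{"turn":[0,0,0],"slide":[0,0,40],"claw":25},{"turn":[0,0,0],"slide":[28,34,10],"claw":25},{"turn":[0,0,0],"slide":[28,34,0],"claw":25}]'

```text
t: 4.35
eef_pos: [447.8, -294.1, 127.2]
tcp_rot: [3.141, -0.002, -0.237]
ft_force: [0.9, 0.1, -1.2]
opening: 0.385
grip_force: 30.0
```

>>> jog_arm --targets '[{"turn":[0,0,0],"slide":[28,34,0],"claw":25},{"turn":[0,0,0],"slide":[29,32,0],"claw":25},{"turn":[0,0,0],"slide":[0,0,0],"claw":25},{"turn":[0,0,0],"slide":[0,0,0],"claw":25}]'

```text
t: 4.85
eef_pos: [503.7, -228.5, 125.9]
tcp_rot: [3.142, 0.0, -0.235]
ft_force: [0.0, -1.2, -0.3]
opening: 0.385
grip_force: 30.0
```

```bash
python3 - <<'E'
from fit import *
s=state(); print(s['eef_pos'],s['opening'],s['grip_force'])
c=read_camera("side")
x,y=210,190; cv2.imwrite("pics/s3.png",cv2.resize(c["frame"][y:y+100,x:x+130],None,fx=5,fy=5,interpolation=cv2.INTER_CUBIC))
E
```

```text
[ 503.727586   -228.48124303  125.88228293] 0.3849764867207995 29.999675676226616
```

View pics/s3.png

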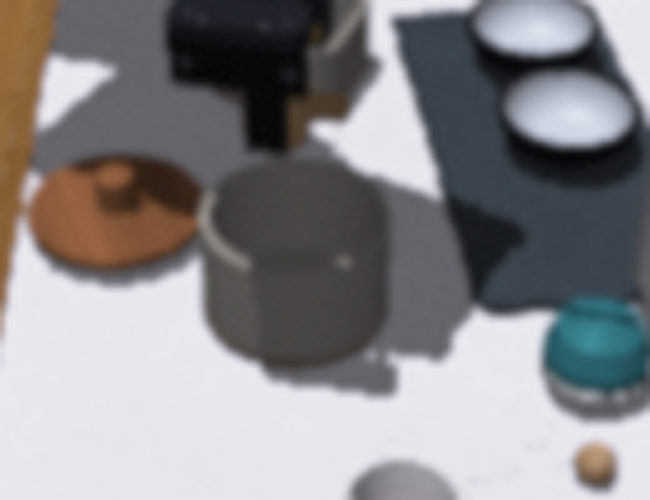

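The scoop is in the gripper above the jar mouth (crop px 295,210). I'll lower it in.

>>> jog_arm --targets '[{"turn":[0,0,0],"slide":[0,0,-30],"claw":25},{"turn":[0,0,0],"slide":[0,0,-30],"claw":25},{"turn":[0,0,0],"slide":[0,0,-30],"claw":25},{"turn":[0,0,0],"slide":[0,0,-19],"claw":25},{"turn":[0,0,0],"slide":[0,0,0],"claw":25}]'

```text
t: 5.52
eef_pos: [503.0, -229.1, 16.1]
tcp_rot: [-3.141, 0.002, -0.237]
ft_force: [0.1, -0.6, -0.4]
opening: 0.385
grip_force: 30.0
```

>>> jog_arm --targets '[{"turn":[0,0,0],"slide":[0,0,0],"claw":52},{"turn":[0,0,0],"slide":[0,0,0],"claw":52},{"turn":[0,0,0],"slide":[0,0,0],"claw":52}]'

```text
t: 5.9
eef_pos: [504.2, -228.6, 17.7]
tcp_rot: [3.141, -0.001, -0.235]
ft_force: [0.3, 0.5, -0.0]
opening: 0.516
grip_force: 0.0
```

>>> jog_arm --targets '[{"turn":[0,0,0],"slide":[0,0,20],"claw":52},{"turn":[0,0,0],"slide":[0,0,40],"claw":52},{"turn":[0,0,0],"slide":[0,0,50],"claw":52},{"turn":[0,0,0],"slide":[-30,20,0],"claw":52},{"turn":[0,0,0],"slide":[-35,30,0],"claw":52}]'

```text
t: 6.52
eef_pos: [438.5, -178.3, 127.8]
tcp_rot: [3.141, -0.002, -0.236]
ft_force: [-0.3, 0.5, -0.4]
opening: 0.517
grip_force: 0.0
```

>>> jog_arm --targets '[{"turn":[0,0,0],"slide":[-32,25,0],"claw":60},{"turn":[0,0,0],"slide":[0,0,-35],"claw":60},{"turn":[0,0,0],"slide":[0,0,-35],"claw":60},{"turn":[0,0,0],"slide":[0,0,-33],"claw":60},{"turn":[0,0,0],"slide":[0,0,0],"claw":60}]'

```text
t: 7.15
eef_pos: [406.3, -153.1, 23.0]
tcp_rot: [-3.141, 0.003, -0.235]
ft_force: [0.7, 0.5, -0.3]
opening: 0.6
grip_force: 0.0
```

>>> jog_arm --targets '[{"turn":[0,0,0],"slide":[0,0,0],"claw":10},{"turn":[0,0,0],"slide":[0,0,0],"claw":10},{"turn":[0,0,0],"slide":[0,0,0],"claw":10},{"turn":[0,0,0],"slide":[0,0,0],"claw":10}]'

```text
t: 7.65
eef_pos: [407.2, -153.6, 24.5]
tcp_rot: [3.141, -0.001, -0.235]
ft_force: [-0.7, 1.4, 8.6]
opening: 0.249
grip_force: 30.0
```

```bash
python3 - <<'E'
from fit import *
s=state(); T=s['eef_pos'];print(T,s['opening'],s['grip_force'])
c=read_camera("side")
for g in((406,-154,0),):
    p,q,v=fit(c,"wide_lid",g,2); print(p,q)
p,q,v2=fit(c,"wide_jar",(514.5,-230,0),2); print(p,q)
t=read_camera("top"); p,q,v3=fit(t,"wide_jar",(514.5,-230,0),2); print(p,q)
cv2.imwrite("pics/s4.png",np.hstack([v,v2,v3]))
E
```

```text
[ 407.24134984 -153.63012914   24.54358873] 0.24859106175662768 30.026970505714417
[ 405.1750896  -154.82953501    0.        ] 0.8622827700637499
[ 511.76201677 -228.46650863    0.        ] 0.9605031554544283
[ 513.99380112 -229.12620926    0.        ] 0.8895751732449533
```

View pics/s4.png

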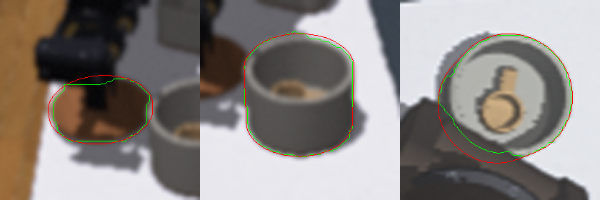

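The scoop stands inside the jar and the lid's knob is gripped (23.6 mm). I'll carry the lid over.

>>> jog_arm --targets '[{"turn":[0,0,0],"slide":[0,0,30],"claw":10},{"turn":[0,0,0],"slide":[0,0,40],"claw":10},{"turn":[0,0,0],"slide":[0,0,35],"claw":10},{"turn":[0,0,0],"slide":[27,-20,0],"claw":10},{"turn":[0,0,0],"slide":[27,-20,0],"claw":10}]'

```text
t: 8.38
eef_pos: [461.7, -194.0, 129.9]
tcp_rot: [3.141, -0.001, -0.235]
ft_force: [0.4, 0.4, -0.3]
opening: 0.246
grip_force: 30.0
```

>>> jog_arm --targets '[{"turn":[0,0,0],"slide":[27,-20,0],"claw":10},{"turn":[0,0,0],"slide":[26,-17,0],"claw":10},{"turn":[0,0,0],"slide":[0,0,-15],"claw":10},{"turn":[0,0,0],"slide":[0,0,-12],"claw":10},{"turn":[0,0,0],"slide":[0,0,-8],"claw":10}]'

```text
t: 9.0
eef_pos: [513.1, -229.8, 93.0]
tcp_rot: [-3.141, 0.002, -0.235]
ft_force: [0.3, 0.2, -1.2]
opening: 0.245
grip_force: 30.0
```

```bash
python3 - <<'E'
from fit import *
s=state(); T=s['eef_pos'];print(T,s['opening'],s['ft_force'])
c=read_camera("side")
p,q,v=fit(c,"wide_lid",(514,-230,0),2,z=T[2]-24.5); print(p,q)
x,y=220,195;w=cv2.resize(c["frame"][y:y+80,x:x+100],(500,400),interpolation=cv2.INTER_CUBIC)
w[:200,:200]=v; cv2.imwrite("pics/s5.png",w)
E
```

```text
[ 513.0752524  -229.81709604   93.00312716] 0.2451000933576616 [ 0.25885514  0.17280268 -1.18866038]
[ 510.5666599  -233.60403045    0.        ] 0.9387785136129507
```

View pics/s5.png

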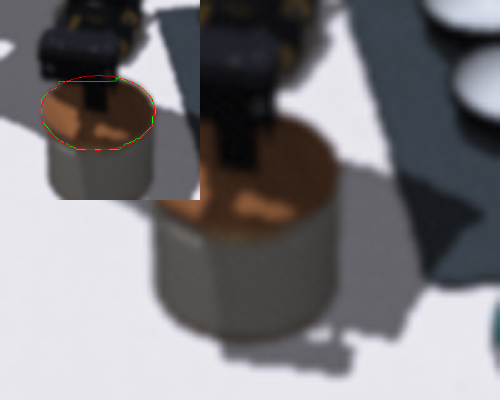

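The lid hovers over the mouth, about 1–2 mm low in x compared with the jar. I'll nudge it and lower it.

>>> jog_arm --targets '[{"turn":[0,0,0],"slide":[1.5,0,-4],"claw":10},{"turn":[0,0,0],"slide":[0,0,-4],"claw":10},{"turn":[0,0,0],"slide":[0,0,-2.5],"claw":10},{"turn":[0,0,0],"slide":[0,0,0],"claw":10}]'

```text
t: 9.55
eef_pos: [515.5, -230.5, 83.5]
tcp_rot: [3.142, 0.0, -0.235]
ft_force: [-0.6, 0.2, -0.8]
opening: 0.249
grip_force: 30.0
```

>>> jog_arm --targets '[{"turn":[0,0,0],"slide":[0,0,-1],"claw":10},{"turn":[0,0,0],"slide":[0,0,-0.7],"claw":10},{"turn":[0,0,0],"slide":[0,0,0],"claw":10}]'

```text
t: 9.93
eef_pos: [515.6, -230.5, 82.5]
tcp_rot: [3.141, -0.001, -0.235]
ft_force: [-1.3, 0.8, 6.6]
opening: 0.241
grip_force: 30.0
```

>>> jog_arm --targets '[{"turn":[0,0,0],"slide":[0,0,0],"claw":60},{"turn":[0,0,0],"slide":[0,0,0],"claw":60},{"turn":[0,0,0],"slide":[0,0,0],"claw":60}]'

```text
t: 10.3
eef_pos: [515.5, -230.5, 81.8]
tcp_rot: [3.142, 0.0, -0.235]
ft_force: [-0.7, -0.2, 0.1]
opening: 0.505
grip_force: 0.0
```

>>> jog_arm --targets '[{"turn":[0,0,0],"slide":[0,0,25],"claw":60},{"turn":[0,0,0],"slide":[0,0,40],"claw":60},{"turn":[0,0,0],"slide":[-25,45,10],"claw":60},{"turn":[0,0,0],"slide":[-25,45,0],"claw":60},{"turn":[0,0,0],"slide":[-25,50,0],"claw":60}]'

```text
t: 10.92
eef_pos: [439.7, -89.5, 157.0]
tcp_rot: [3.141, -0.001, -0.236]
ft_force: [0.9, 0.9, 0.4]
opening: 0.6
grip_force: 0.0
```

```bash
python3 - <<'E'
from fit import *
s=state(); T=s['eef_pos'];print(T,s['opening'],s['ft_force'])
c=read_camera("side")
p,q,v=fit(c,"wide_lid",(514,-230,0),2,z=58); print(p,q)
x,y=220,195;w=cv2.resize(c["frame"][y:y+80,x:x+100],(500,400),interpolation=cv2.INTER_CUBIC)
w[:200,:200]=v; cv2.imwrite("pics/s6.png",w)
E
```

```text
[439.65379179 -89.45004808 156.95657977] 0.6004710097992764 [0.89239219 0.88679889 0.44449174]
[ 513.63367462 -229.57534409    0.        ] 0.9635041802980734
```

View pics/s6.png

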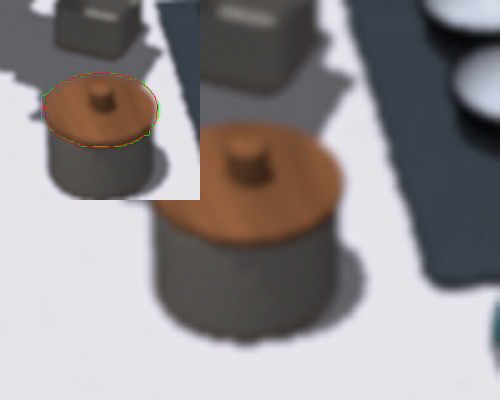

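The wide lid lies flat and centred on the jar (inset px 100,110). Next is the small lid, at (402,159).

>>> jog_arm --targets '[{"turn":[0,0,0],"slide":[-8,50,0],"claw":60},{"turn":[0,0,0],"slide":[-8,50,0],"claw":60},{"turn":[0,0,0],"slide":[-8,50,0],"claw":60},{"turn":[0,0,0],"slide":[-7,50,0],"claw":60},{"turn":[0,0,0],"slide":[-7,48,0],"claw":60}]'

```text
t: 11.6
eef_pos: [402.2, 159.1, 157.0]
tcp_rot: [-3.141, -0.0, -0.235]
ft_force: [1.2, -0.6, -0.1]
opening: 0.602
grip_force: 0.0
```

>>> jog_arm --targets '[{"turn":[0,0,0],"slide":[0,0,-40],"claw":60},{"turn":[0,0,0],"slide":[0,0,-40],"claw":60},{"turn":[0,0,0],"slide":[0,0,-20],"claw":60},{"turn":[0,0,0],"slide":[0,0,0],"claw":60}]'

```text
t: 12.1
eef_pos: [402.0, 157.4, 55.8]
tcp_rot: [3.14, 0.003, -0.235]
ft_force: [-0.4, 0.2, 0.4]
opening: 0.6
grip_force: 0.0
```

```bash
python3 - <<'E'
from fit import *
s=state(); T=s['eef_pos'];print(T,s['opening'],s['ft_force'],s['tcp_rot'])
c=read_camera("side")
for g in((401,157,0),): p,q,v=fit(c,"small_lid",g,2); print(p,q)
for n,g in dict(small_jar=(508,236,0),square_jar=(516.7,13.2,-.41)).items():
  for cam in("side","top"):
    p,q,_=fit(read_camera(cam),n,g,3 if "sq" in n else 2); print(cam,n,p,q)
print(proj(c,[402,159,44]))
x,y=200,140;w=cv2.resize(c["frame"][y:y+80,x:x+100],(500,400),interpolation=cv2.INTER_CUBIC)
cv2.imwrite("pics/s7.png",w)
E
```

```text
[401.95980781 157.39422288  55.84690327] 0.5996977956675318 [-0.43819409  0.17157735  0.40353965] [ 3.14023932e+00  2.58032501e-03 -2.35312363e-01]
[399.18142856 157.13121626   0.        ] 0.8571814985123073
side small_jar [506.23426819 229.95336151   0.        ] 0.8719133925313223
top small_jar [510.11124563 237.55547619   0.        ] 0.870105655686762
side square_jar [ 5.14516878e+02  1.32916887e+01 -3.94142433e-01] 0.924633535931355
top square_jar [ 5.16665757e+02  1.32214784e+01 -4.12654297e-01] 0.9681191702631212
[236.69947103 173.60459832]
```

View pics/s7.png

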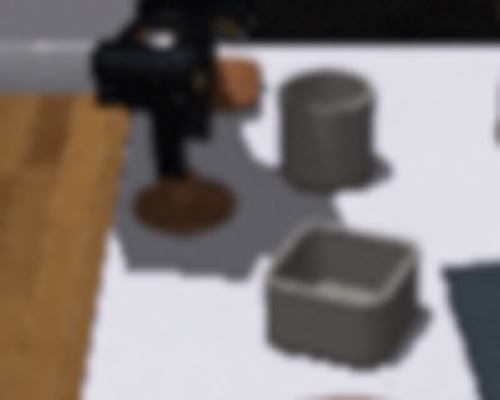

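The near finger at crop px (178,175) is above the lid at (183,207), so I'll grip the knob.

>>> jog_arm --targets '[{"turn":[0,0,0],"slide":[0,0,-20],"claw":60},{"turn":[0,0,0],"slide":[0,0,-12],"claw":60},{"turn":[0,0,0],"slide":[0,0,0],"claw":60}]'

```text
t: 12.72
eef_pos: [402.3, 157.4, 24.6]
tcp_rot: [3.141, 0.001, -0.235]
ft_force: [-0.4, 0.5, 0.6]
opening: 0.6
grip_force: 0.0
```

>>> jog_arm --targets '[{"turn":[0,0,0],"slide":[0,0,0],"claw":10},{"turn":[0,0,0],"slide":[0,0,0],"claw":10},{"turn":[0,0,0],"slide":[0,0,0],"claw":10},{"turn":[0,0,0],"slide":[0,0,0],"claw":10},{"turn":[0,0,0],"slide":[0,0,0],"claw":10}]'

```text
t: 13.35
eef_pos: [402.6, 157.5, 25.0]
tcp_rot: [-3.142, -0.0, -0.235]
ft_force: [-0.5, -0.1, 3.6]
opening: 0.247
grip_force: 30.0
```

>>> jog_arm --targets '[{"turn":[0,0,0],"slide":[0,0,30],"claw":10},{"turn":[0,0,0],"slide":[0,0,40],"claw":10},{"turn":[0,0,0],"slide":[0,0,40],"claw":10},{"turn":[0,0,0],"slide":[0,0,0],"claw":10},{"turn":[0,0,0],"slide":[0,0,0],"claw":10}]'

```text
t: 13.98
eef_pos: [402.1, 157.4, 134.2]
tcp_rot: [3.141, 0.001, -0.235]
ft_force: [0.6, 0.1, -1.0]
opening: 0.248
grip_force: 30.0
```

```bash
python3 - <<'E'
from fit import *
s=state(); T=s['eef_pos'];print(T,s['opening'],s['ft_force'],s['tcp_rot'])
for cam in("side","top"):
    c=read_camera(cam)
    p,q,v=fit(c,"small_lid",(402,159,0),2,z=T[2]-24); print(cam,p,q)
    p,q,v=fit(c,"small_jar",(508,236,0),2); print(p,q)
E
```

```text
[402.11357695 157.41537882 134.24131708] 0.24769763236861486 [ 0.60185442  0.08651018 -0.99116519] [ 3.14120351e+00  6.09633008e-04 -2.35356153e-01]
side [417.41230059 131.1300869    0.        ] 0.6879159369527146
[506.23393154 229.97649813   0.        ] 0.9158680771624145
top [406.07792246 160.26953483   0.        ] 0.7077753064218447
[509.70730209 235.49202728   0.        ] 0.884102564102564
```

>>> jog_arm --targets '[{"turn":[0,0,0],"slide":[26,20,0],"claw":10},{"turn":[0,0,0],"slide":[26,20,0],"claw":10},{"turn":[0,0,0],"slide":[26,20,0],"claw":10},{"turn":[0,0,0],"slide":[27,18.5,-8],"claw":10},{"turn":[0,0,0],"slide":[0,0,-15],"claw":10}]'

```text
t: 14.7
eef_pos: [508.5, 236.8, 110.1]
tcp_rot: [3.141, 0.0, -0.235]
ft_force: [-0.4, 0.5, -1.1]
opening: 0.245
grip_force: 30.0
```

>>> jog_arm --targets '[{"turn":[0,0,0],"slide":[0,0,-8],"claw":10},{"turn":[0,0,0],"slide":[0,0,-4],"claw":10},{"turn":[0,0,0],"slide":[0,0,0],"claw":10}]'

```text
t: 15.08
eef_pos: [507.2, 235.7, 99.7]
tcp_rot: [3.141, 0.0, -0.236]
ft_force: [0.3, -0.5, -1.4]
opening: 0.242
grip_force: 30.0
```

```bash
python3 - <<'E'
from fit import *
s=state(); T=s['eef_pos'];print(T,s['opening'],s['ft_force'],s['moment'])
c=read_camera("side")
p,q,v=fit(c,"small_lid",(507,232,0),2,z=T[2]-25); print(p,q)
x,y=235,140;w=cv2.resize(c["frame"][y:y+50,x:x+60],(600,500),interpolation=cv2.INTER_CUBIC)
w=np.hstack([w,cv2.copyMakeBorder(v,0,300,0,0,0)])
cv2.imwrite("pics/s8.png",w)
E
```

```text
[507.16821415 235.68554418  99.74940622] 0.24217477021613643 [ 0.29924062 -0.49071789 -1.35887504] [ 0.07167978 -0.00425995  0.06227922]
[502.14847565 229.77418518   0.        ] 0.7598039215686274
```

View pics/s8.png

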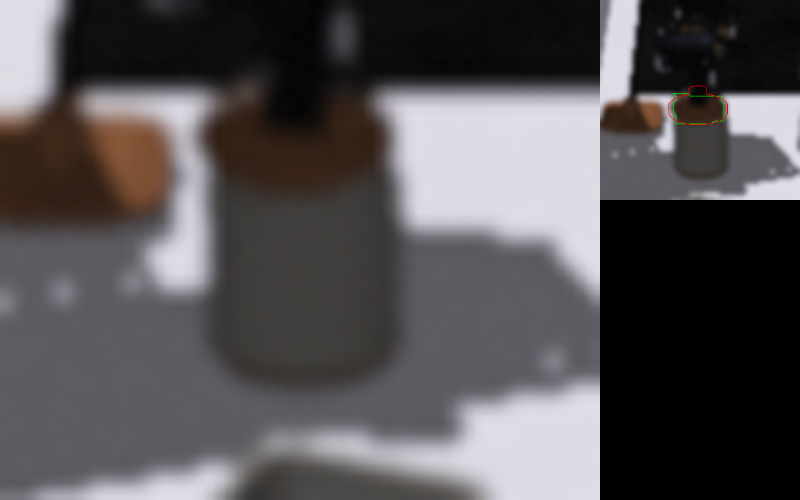

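The lid (px 205–388) sits about 2.5 mm toward -x of the jar (210–397). I'll correct that and lower.

>>> jog_arm --targets '[{"turn":[0,0,0],"slide":[2.5,0,-3],"claw":10},{"turn":[0,0,0],"slide":[0,0,-3],"claw":10},{"turn":[0,0,0],"slide":[0,0,-2],"claw":10},{"turn":[0,0,0],"slide":[0,0,0],"claw":10}]'

```text
t: 15.62
eef_pos: [509.9, 236.0, 91.6]
tcp_rot: [3.141, 0.0, -0.235]
ft_force: [-0.3, 0.5, -0.7]
opening: 0.249
grip_force: 30.0
```

>>> jog_arm --targets '[{"turn":[0,0,0],"slide":[0,0,-2],"claw":10},{"turn":[0,0,0],"slide":[0,0,-1],"claw":10},{"turn":[0,0,0],"slide":[0,0,0],"claw":10}]'

```text
t: 16.0
eef_pos: [510.0, 236.0, 88.8]
tcp_rot: [3.141, 0.0, -0.235]
ft_force: [-0.1, -0.7, -1.0]
opening: 0.244
grip_force: 30.0
```

>>> jog_arm --targets '[{"turn":[0,0,0],"slide":[0,0,-1.5],"claw":10},{"turn":[0,0,0],"slide":[0,0,-1],"claw":10},{"turn":[0,0,0],"slide":[0,0,0],"claw":10}]'

```text
t: 16.38
eef_pos: [510.1, 236.0, 87.0]
tcp_rot: [-3.141, -0.0, -0.235]
ft_force: [-1.2, -1.1, 7.4]
opening: 0.246
grip_force: 30.0
```

>>> jog_arm --targets '[{"turn":[0,0,0],"slide":[0,0,0],"claw":60},{"turn":[0,0,0],"slide":[0,0,0],"claw":60},{"turn":[0,0,0],"slide":[0,0,0],"claw":60}]'

```text
t: 16.75
eef_pos: [510.0, 236.0, 86.2]
tcp_rot: [3.141, 0.0, -0.235]
ft_force: [-0.2, 0.1, 0.1]
opening: 0.505
grip_force: 0.0
```

>>> jog_arm --targets '[{"turn":[0,0,0],"slide":[0,0,25],"claw":60},{"turn":[0,0,0],"slide":[0,0,40],"claw":60},{"turn":[0,0,5.5],"slide":[-33,40,10],"claw":60},{"turn":[0,0,5.5],"slide":[-33,42,0],"claw":60},{"turn":[0,0,0],"slide":[-33,42,0],"claw":60}]'

```text
t: 17.38
eef_pos: [410.1, 361.1, 161.5]
tcp_rot: [-3.141, -0.0, -0.043]
ft_force: [0.2, -0.7, 0.2]
opening: 0.599
grip_force: 0.0
```

```bash
python3 - <<'E'
from fit import *
s=state(); T=s['eef_pos'];print(T,s['opening'],s['ft_force'],s['tcp_rot'],s['joints'].round(2))
c=read_camera("side")
for z in(62,68): p,q,v=fit(c,"small_lid",(509,232,0),2,z=z); print(p,q)
for n,g in dict(square_lid=(409,360,-.03),small_jar=(508,236,0)).items():
  for cam in("side","top"):
    p,q,_=fit(read_camera(cam),n,g,3 if "sq" in n else 2); print(cam,n,p,q)
c=read_camera("top");
for z in(62,68): p,q,v=fit(c,"small_lid",(509,236,0),2,z=z); print(p,q)
E
```

```text
[410.07543178 361.08937929 161.54653833] 0.5994548769139801 [ 0.23722862 -0.6529253   0.15836782] [-3.14131582e+00 -4.45500669e-04 -4.26192112e-02] [ 0.6   0.44  1.81 -0.    0.88  2.21]
[505.66455078 247.79003906   0.        ] 0.8241954707985697
[506.88863039 234.96547771   0.        ] 0.8404224112643004
side square_lid [4.06489694e+02 3.63967798e+02 1.39098404e-02] 0.8917226988175284
top square_lid [ 4.11056944e+02  3.70747678e+02 -1.22936598e-01] 0.8953653444676409
side small_jar [507.00258064 244.51318073   0.        ] 0.7372431754605961
top small_jar [509.31004689 238.0066257    0.        ] 0.9092506883824477
[508.39451391 237.27487293   0.        ] 0.966168782673637
[507.87149513 235.84190077   0.        ] 0.9533303795598878
```

The small lid seated (contact at TCP z = 87, as expected). Now I'll grip the square lid.

>>> jog_arm --targets '[{"turn":[0,0,0],"slide":[-1,1,-40],"claw":60},{"turn":[0,0,0],"slide":[0,0,-40],"claw":60},{"turn":[0,0,0],"slide":[0,0,-35],"claw":60},{"turn":[0,0,0],"slide":[0,0,-21],"claw":60},{"turn":[0,0,0],"slide":[0,0,0],"claw":60}]'

```text
t: 18.3
eef_pos: [410.3, 359.7, 24.1]
tcp_rot: [3.14, 0.002, -0.045]
ft_force: [0.4, -0.3, -0.3]
opening: 0.603
grip_force: 0.0
```

>>> jog_arm --targets '[{"turn":[0,0,0],"slide":[0,0,0],"claw":10},{"turn":[0,0,0],"slide":[0,0,0],"claw":10},{"turn":[0,0,0],"slide":[0,0,0],"claw":10},{"turn":[0,0,0],"slide":[0,0,0],"claw":10},{"turn":[0,0,0],"slide":[0,0,0],"claw":10}]'

```text
t: 18.92
eef_pos: [410.3, 361.3, 25.9]
tcp_rot: [-3.141, -0.001, -0.043]
ft_force: [-0.3, -0.4, 7.1]
opening: 0.241
grip_force: 30.0
```

>>> jog_arm --targets '[{"turn":[0,0,0],"slide":[0,0,30],"claw":10},{"turn":[0,0,0],"slide":[0,0,40],"claw":10},{"turn":[0,0,0],"slide":[0,0,45],"claw":10},{"turn":[0,0,0],"slide":[0,0,40],"claw":10},{"turn":[0,0,0],"slide":[0,0,0],"claw":10}]'

```text
t: 19.55
eef_pos: [410.7, 361.6, 182.9]
tcp_rot: [-3.139, -0.004, -0.043]
ft_force: [0.9, 0.6, -2.7]
opening: 0.244
grip_force: 30.0
```

>>> jog_arm --targets '[{"turn":[0,0,-2.75],"slide":[13,-43,0],"claw":10},{"turn":[0,0,-2.75],"slide":[13,-43,0],"claw":10},{"turn":[0,0,-2.75],"slide":[13,-43,0],"claw":10},{"turn":[0,0,-2.75],"slide":[13,-43,0],"claw":10},{"turn":[0,0,-2.75],"slide":[13,-44,0],"claw":10}]'

```text
t: 20.18
eef_pos: [474.7, 143.5, 179.2]
tcp_rot: [3.141, 0.002, -0.285]
ft_force: [-0.4, -0.3, -1.0]
opening: 0.24
grip_force: 30.0
```

>>> jog_arm --targets '[{"turn":[0,0,-2.75],"slide":[14,-44,0],"claw":10},{"turn":[0,0,-2.75],"slide":[14,-44,-20],"claw":10},{"turn":[0,0,-2.75],"slide":[14,-44,-30],"claw":10},{"turn":[0,0,0],"slide":[0,0,-30],"claw":10},{"turn":[0,0,0],"slide":[0,0,0],"claw":10}]'

```text
t: 20.8
eef_pos: [515.4, 12.7, 97.9]
tcp_rot: [3.14, 0.005, -0.428]
ft_force: [0.8, 0.0, 0.6]
opening: 0.248
grip_force: 30.0
```

```bash
python3 - <<'E'
from fit import *
s=state(); T=s['eef_pos'];print(T,s['opening'],s['ft_force'],s['tcp_rot'])
c=read_camera("side")
p,q,v=fit(c,"square_lid",(516,13,-.41),3,z=T[2]-25.5); print(p,q)
p,q,v2=fit(c,"square_jar",(516,13,-.41),3); print(p,q)
cv2.imwrite("s9.png",np.hstack([v,v2]))
E
```

```text
[515.41639619  12.7248048   97.88013647] 0.24796429768919276 [0.80585827 0.03927706 0.5596891 ] [ 3.13967158  0.00547131 -0.42828748]
[ 5.12182529e+02  1.17451839e+01 -4.48274310e-01] 0.8759731543624161
[ 5.15464232e+02  8.79744264e+00 -3.62867770e-01] 0.836138581439518
```

>>> jog_arm --targets '[{"turn":[0,0,0],"slide":[2.3,0.5,-8],"claw":10},{"turn":[0,0,0],"slide":[0,0,-8],"claw":10},{"turn":[0,0,0],"slide":[0,0,-4],"claw":10},{"turn":[0,0,0],"slide":[0,0,0],"claw":10}]'

```text
t: 21.35
eef_pos: [519.2, 13.7, 80.2]
tcp_rot: [3.141, 0.0, -0.427]
ft_force: [-0.4, -1.1, -0.8]
opening: 0.246
grip_force: 30.0
```

>>> jog_arm --targets '[{"turn":[0,0,0],"slide":[0,0,-2],"claw":10},{"turn":[0,0,0],"slide":[0,0,-2],"claw":10},{"turn":[0,0,0],"slide":[0,0,-1],"claw":10},{"turn":[0,0,0],"slide":[0,0,0],"claw":10}]'

```text
t: 21.85
eef_pos: [519.3, 13.5, 75.3]
tcp_rot: [3.141, 0.0, -0.427]
ft_force: [-0.6, 0.2, -2.3]
opening: 0.247
grip_force: 30.0
```

>>> jog_arm --targets '[{"turn":[0,0,0],"slide":[-0.7,0,-2],"claw":10},{"turn":[0,0,0],"slide":[0,0,-1.5],"claw":10},{"turn":[0,0,0],"slide":[0,0,0],"claw":10}]'

```text
t: 22.22
eef_pos: [518.5, 13.5, 71.7]
tcp_rot: [3.141, 0.0, -0.427]
ft_force: [-0.1, -0.7, -1.9]
opening: 0.241
grip_force: 30.0
```

>>> jog_arm --targets '[{"turn":[0,0,0],"slide":[0,0,-1.5],"claw":10},{"turn":[0,0,0],"slide":[0,0,0],"claw":10}]'

```text
t: 22.48
eef_pos: [518.6, 13.5, 70.2]
tcp_rot: [3.141, 0.0, -0.427]
ft_force: [-0.1, 0.4, -1.0]
opening: 0.244
grip_force: 30.0
```

No contact yet, so I'll go a little lower and then release.

>>> jog_arm --targets '[{"turn":[0,0,0],"slide":[0,0,-1],"claw":10},{"turn":[0,0,0],"slide":[0,0,0],"claw":10},{"turn":[0,0,0],"slide":[0,0,0],"claw":10}]'

```text
t: 22.85
eef_pos: [518.7, 13.5, 69.8]
tcp_rot: [-3.142, -0.0, -0.427]
ft_force: [-1.8, 0.1, 7.1]
opening: 0.247
grip_force: 30.0
```

>>> jog_arm --targets '[{"turn":[0,0,0],"slide":[0,0,0],"claw":60},{"turn":[0,0,0],"slide":[0,0,0],"claw":60},{"turn":[0,0,0],"slide":[0,0,0],"claw":60}]'

```text
t: 23.22
eef_pos: [518.7, 13.5, 69.3]
tcp_rot: [3.141, 0.0, -0.427]
ft_force: [0.3, -0.1, 0.5]
opening: 0.504
grip_force: 0.0
```

>>> jog_arm --targets '[{"turn":[0,0,0],"slide":[0,0,25],"claw":60},{"turn":[0,0,0],"slide":[0,0,40],"claw":60},{"turn":[0,0,0],"slide":[0,0,40],"claw":60},{"turn":[0,0,0],"slide":[-40,0,40],"claw":60},{"turn":[0,0,0],"slide":[-50,0,40],"claw":60}]'

```text
t: 23.85
eef_pos: [428.9, 13.5, 254.3]
tcp_rot: [3.141, 0.0, -0.427]
ft_force: [0.2, -0.3, 1.0]
opening: 0.598
grip_force: 0.0
```

>>> jog_arm --targets '[{"turn":[0,0,0],"slide":[-10,-50,20],"claw":60},{"turn":[0,0,0],"slide":[0,-55,0],"claw":60},{"turn":[0,0,0],"slide":[0,-55,0],"claw":60},{"turn":[0,0,0],"slide":[0,-55,0],"claw":60},{"turn":[0,0,0],"slide":[0,-55,0],"claw":60}]'

```text
t: 24.48
eef_pos: [419.5, -258.4, 273.5]
tcp_rot: [3.141, -0.0, -0.428]
ft_force: [0.8, 0.3, 0.5]
opening: 0.6
grip_force: 0.0
```

```bash
python3 - <<'E'
from fit import *
s=state(); print(s['eef_pos'],s['ft_force'])
V=[]
for cam,(x,y) in dict(side=(220,140),top=(125,180)).items():
    c=read_camera(cam)
    for n,g,z in(("square_lid",(517,13,-.41),44),("small_lid",(509,236,0),62)):
        p,q,v=fit(c,n,g,3 if "sq" in n else 2,z=z); print(cam,n,p.round(2),round(q,3))
    f=c["frame"][y:y+80,x:x+(100 if cam=="side" else 150)]; V.append(cv2.resize(f,None,fx=500/f.shape[1] if cam=="side" else 3.2,fy=500/f.shape[1] if cam=="side" else 3.2,interpolation=cv2.INTER_CUBIC))
w=max(v.shape[1] for v in V)
im=np.vstack([cv2.copyMakeBorder(v,0,0,0,w-v.shape[1],0) for v in V])
cv2.imwrite("pics/s10.png",im[:600]); print(im.shape)
E
```

```text
[ 419.46913508 -258.36828007  273.45997154] [0.7986488  0.3312546  0.53956401]
side square_lid [ 5.1541e+02  1.5170e+01 -3.9000e-01] 0.893
side small_lid [505.66 240.56   0.  ] 0.803
top square_lid [ 5.1524e+02  1.3650e+01 -4.1000e-01] 0.968
top small_lid [508.34 237.82   0.  ] 0.957
(656, 500, 3)
```

View pics/s10.png

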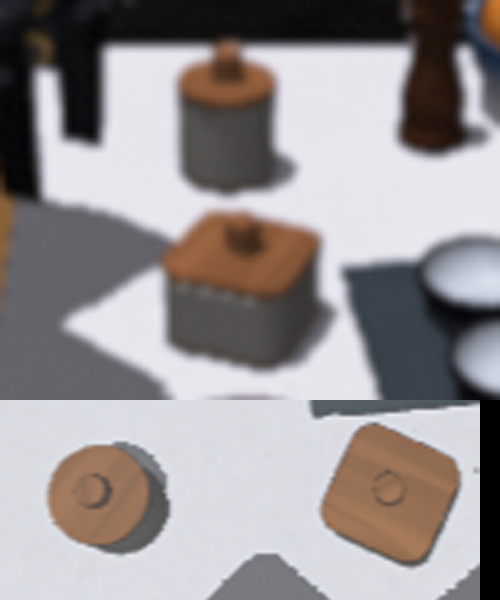

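The last picture shows the small lid flat and centred (px 228,82). The square lid lies square and flat on its jar (px 242,250), and its contact height of 69.8 matches the fully home height. The gripper is clear of everything.

```bash
python3 -c "
from cell import *
print(job_done())"
```

```text
the job is handed in; nothing more can be done
None
```

The job is handed in at about 24.5 s of the 104 s: the scoop is in the wide jar and all three lids are on, flat and fully home by contact height and camera check; the verdict itself was not returned.

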